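# Show the sealed cap's index pin to the bench camera with the mirror

## Robot

A 6-joint arm with a two-finger parallel gripper is mounted at the origin on a cart in front of the work surface, level with it; the furniture and walls round the work are solid. World frame = base frame: x ahead of the robot, y to its left, z up, the work surface at z = 0. Lengths are in m, angles in rad, forces in N, time in s.
With the tool pointing down it reaches from about 0.3 to 0.875 m from the base axis. Payload 4.2 kg.
Tool frame: the origin (TCP) lies between the finger pads; the fingertips stand 25 mm ahead of it and the grasp point (between the pads) lies 6 mm ahead of it (bot.nose_length is the distance from the TCP to the fingertips, in m); z points along the fingers, y is the direction in which the jaws open and shut (so a half turn about z gives the same grasp; the last joint's range is limited). The gripper opens to 85 mm and grips with 20 to 120 N. Pads are 22 mm wide; open, the fingers measure 114 mm over their backs; the gripper's body (76 mm by 85 mm) begins 54 mm behind the grasp point. The pads swing forward as they close: fully open they stand 13 mm farther back than shut.
Start: joints at [-1.335, 0.32, 1.565, -0, 1.257, -0.02], TCP at [0.145, -0.556, 0.256] pointing down, gripper open.
Joint ranges: [-3.11, 3.11], [-0.84, 2.01], [0.21, 2.61], [-1.34, 4.49], [0.05, 2.63], [-2.56, 2.56]. Speed limits (rad/s): [2.57, 2.57, 3.14, 3.14, 3.14, 3.14].

## Interface

Orientations are given as a unit quaternion [w, x, y, z].
In Python, from plant import bot, read_camera, search_frame gives the robot as it stands.
- The arm moves only by the tool step_arm, never from a script. Its arguments are lists of equal length, an entry for each row: "dp": the shift along the tool's x, y, z normalised to -1 to 1, where 1 is 0.4 m, a list of three; "rot": the turn, a rotation vector about the tool's x, y, z normalised to -1 to 1, where 1 is 180 degrees, a list of three; "jaw": the opening, from 0 (shut) to 1 (fully open). In form: {"dp": [[x, y, z], ...], "rot": [[wx, wy, wz], ...], "jaw": [jaw, ...]}. A call has 1 to 20 rows; each row is the pose to reach, as a shift and turn from the pose commanded when the call began, along the tool's axes at that moment, turning the shorter way round; what a row does not reach only later rows make up. A row lasts 1/12 s, in which the tool goes at most 41.7 mm and 7.16 degrees, less where a joint would pass 70% of its speed; a pose out of reach is approached as far as the arm can. A call with a number of a shift or a turn outside -1 to 1 is refused whole. A call with a gripper value outside its range is refused whole. The fingers move at their own pace and stop on an object; "newtons" is the grip in N (left out, the last holds). Time passes only in rows, so rows that repeat a pose let the fingers close. It gives the time, the measured TCP pose, the force and the opening at its end, in the units of the state.
- bot.get_obs(): the state, without advancing time (a new reading comes with each control period).
- read_camera(name): name is "scene" or "top" or "wrist"; returns a dict with "frame" (420x560x3 uint8, blue, green, red), "depth" (420x560 float32, m along the optical axis (not along the pixel's ray), 0 where there is no reading), "mtx" (3x3 intrinsics, pixels), "k1" (the pictures are not rectified: a ray, as slopes to the right and down, at radius r is drawn at 1 + k1 r^2 times it, then the intrinsics apply), "R" (3x3) and "t" (3): a world point X has camera coordinates R X + t; the wrist camera has in their place "T_tool_cam" (4x4, takes a point from camera to tool coordinates, whose origin is the TCP and whose axes are the flange's). Camera axes: x right, y down, z forward; pixel columns grow to the right and rows downward; lengths in m; the calibration is good to about 2 mm. A picture is of the moment at which its call begins: read the wrist's pose just before it.
- bot.sign_off(): hands the job in, once; it reports no verdict.
Trained networks look in the newest picture that a camera, given by its name, has taken for a name from the list of things; names that differ only in an ending like _2 or _b are one class to them, and where a whole thing is asked for, a point or a joint stands for the part that bears it (a point fixed in the world has none). Each returns a list of dicts, best first, with "confidence" (0 to 1); they miss things now and then, are a little off and sometimes report something else, mostly with a low value. They report only what shows in the picture. A call takes as long as a camera call.
- search_frame(target, camera): "centre" ([column, row] in pixels, amid what is visible of it).
The state is a dict: "clock": time; "qpos": joint angles; "qd": joint speeds; "tau": joint torques, N m; "position": TCP position; "tcp_rot": TCP orientation; "contact_force": force on the tool from outside, world axes, zero at the start; "wrist_torque": the same for the moment, N m; "gripper_width": finger opening in m.
Only numpy, scipy, OpenCV 4.12 (cv2) and the standard library are available. Lean on these libraries where they do the work, as an engineer would, in place of code of your own. Each camera call takes 0.05 s, during which the arm holds its last target.

## Task

Press the push-on cap of the tube in the grey stand fully home, so that its index pin comes down to the height of the camera. Then turn the inspection mirror, which has a grip bar on its top, until the small bench camera, looking into the mirror, sees that index pin in the middle of the glass, and finish while still holding the mirror at that angle, because its spring turns it back as soon as it is let go. Leave the other things on the bench where they stand.

Things in the scene. Friction and masses are not known exactly. Their poses are not given: they have to be found in the camera images.
- cap (a joint): travel of the grey knurled push-on cap (37 mm across, 26 mm high) down the upright tube in the tube stand: grows as the cap goes down, 0.012 m is fully home against its stop; starts 8 to 12 mm proud. It stays where it is pushed; moving it takes about 6 N (plus a little for speed).
- cap_top (a point): centre of the flat top of that cap: 114 mm above the bench when the cap is fully up, 102 mm when home. The stand (fixed to the bench) is a 60 x 60 mm grey foot with a round socket and a white tube.
- pin (a point): tip of the index pin, a black peg 8 mm thick that sticks out 10 mm sideways from the cap's skirt, roughly away from the robot and to the left, towards the mirror; 29 mm from the cap's centre, 102 mm high with the cap up and 90 mm with it home.
- lens (a point): centre of the front of the lens of the small black bench camera on its post, 90 mm above the bench. The camera is fixed to an aluminium bar that also carries the mirror, 124 mm from lens to mirror axis, and looks level and straight at the mirror axis.
- grip (a point): centre of the black grip bar on top of the mirror, on the mirror's upright turning axis, 156 mm above the bench. The bar is 14 mm thick along its x axis, 44 mm long along its y axis and 32 mm high (140 to 172 mm), free above. Its x axis is level and points the way the mirror looks, at right angles to the glass.
- glass (a point): centre of the mirror's face, on the turning axis, 90 mm above the bench; x points the way the mirror looks. The mirror is square, 74 mm with its frame, 53 to 127 mm above the bench. The camera sees the pin in the middle when this x axis, seen from above, halves the angle between the directions from the axis to the lens and to the pin.
- mirror (a joint): turn of the mirror about its upright axis, rad: 0 at its rest stop, grows counter-clockwise seen from above, up to 1.5. A spring draws it back to 0 with 0.015 N m at 0 and 0.06 N m more per rad. The angle needed lies between about 0.4 and 1.3.
- sight (a point): the camera's line of sight after the mirror (nothing solid): origin on the mirror axis 90 mm above the bench, x axis level along the reflected line of sight, y to its left, z up. It turns twice as far as the mirror.
- bottle_mid (a point): middle of a small clear bottle with a screw cap (44 mm across, 85 mm high), loose, 8 to 18 cm from the tube stand; it has nothing to do with the job.
- lab_timer: flat square bench timer, 66 x 66 x 18 mm, loose; origin at its underside. Bystander.
- vial_amber: small vial, 32 mm across, 62 mm high, loose; origin at its underside. Bystander.
- marker: capped marker pen lying on the bench, 146 mm long, 14 mm thick, loose; origin under its middle. Bystander.

How it is judged:
On the way, in this order (a step that is already met when the one before it is completed fails the run):
1. the cap is pressed fully home (value of joint cap above 0.0105 m), for 0.2 s.
2. the mirror, held by the fingers, shows the pin to the camera (y of pin in the frame of sight between -0.018 and 0.018 m and x of pin in the frame of sight above 0.05 m and contact force between the fingers and mirror above 0.3 N), for 0.2 s.
At the end, for the whole second after the job is handed in: The cap is within 1.5 mm of its stop; the camera's line of sight, reflected by the mirror, passes within 18 mm to either side of the pin's tip (about 2.5 to 3 degrees of mirror angle); the mirror stands still (below 0.05 rad/s) and the fingers still hold it (all of step 2 and value of joint cap above 0.0105 m and velocity of joint mirror between -0.05 and 0.05 rad/s); the arm keeps its last pose, push and grip.
It fails at once if the bottle, timer, vial or marker is moved by more than 30 mm (distance of any of bottle_mid, lab_timer, vial_amber, marker from where it was at the start of the episode above 0.03 m).
It also fails if it takes over 40 s, if anything falls off the work surface, if the arm or the gripper's body presses on something with over 40 N, if the wrist force passes 120 N, or if a joint passes its speed limit or range.

## Working session

There is one attempt and no reset: what is moved stays moved. The work goes in short steps, Python scripts to look and compute and a tool call to move; the robot and the scene stay as the last step left them, time stands still between calls to the robot, and variables do not carry over. Pictures are saved under pics/ and viewed, and the job is handed in when it is done.

Besides the shell and the picture viewer there is one more tool, called after "Emit:" in YAML: its name, and indented under it one key for each argument. step_arm: Moves the arm, as the interface text tells. Its arguments: {"type":"object","properties":{"dp":{"type":"array","items":{"type":"array","items":{"type":"number"}}},"rot":{"type":"array","items":{"type":"array","items":{"type":"number"}}},"jaw":{"type":"array","items":{"type":"number"}},"newtons":{"type":"number"}},"required":["dp","rot","jaw"]}

```bash
ls; mkdir -p pics; cat > h.py <<'E'
import numpy as np, cv2
from plant import bot, read_camera, search_frame
from scipy.spatial.transform import Rotation as Rn
def ray(c,px):
    # returns slopes
    m=c['mtx']; k=float(np.ravel(c['k1'])[0])
    d=np.array([(px[0]-m[0,2])/m[0,0],(px[1]-m[1,2])/m[1,1]]); s=d.copy()
    for _ in range(30): s=d/(1+k*(s@s))
    return s
def ext(c,obs=None):
    if 'R' in c: R=np.array(c['R']);t=np.array(c['t']); return R.T,-R.T@t
    q=np.array(obs['tcp_rot']); Rt=Rn.from_quat(q[[1,2,3,0]]).as_matrix(); p=np.array(obs['position'])
    T=np.array(c['T_tool_cam']); return Rt@T[:3,:3],Rt@T[:3,3]+p
def toz(c,px,z,obs=None):
    s=ray(c,px);R,o=ext(c,obs); d=R@np.array([s[0],s[1],1]); return o+d*(z-o[2])/d[2]
def wray(c,px,obs=None):
    s=ray(c,px);R,o=ext(c,obs); d=R@np.array([s[0],s[1],1]); return o,d/np.linalg.norm(d)
def dep(c,px,obs=None):
    s=ray(c,px);R,o=ext(c,obs); z=c['depth'][int(round(px[1])),int(round(px[0]))]; return o+R@np.array([s[0],s[1],1])*z
def cloud(c,obs=None):
    m=c['mtx'];k=np.ravel(c['k1'])[0];h,w=c['depth'].shape
    u,v=np.meshgrid(np.arange(w),np.arange(h)); d=np.stack([(u-m[0,2])/m[0,0],(v-m[1,2])/m[1,1]],-1);s=d.copy()
    for _ in range(20): s=d/(1+k*(s**2).sum(-1,keepdims=True))
    R,o=ext(c,obs); P=np.concatenate([s,np.ones((h,w,1))],-1)*c['depth'][...,None]
    return P@R.T+o
def tri(o1,d1,o2,d2):
    A=np.stack([d1,-d2],1); x=np.linalg.lstsq(A,o2-o1,rcond=None)[0]; a=o1+d1*x[0];b=o2+d2*x[1]; return (a+b)/2,np.linalg.norm(a-b)
def proj(c,X,obs=None):
    R,o=ext(c,obs); x=R.T@(np.array(X)-o); s=x[:2]/x[2]; s=s*(1+np.ravel(c['k1'])[0]*(s@s)); m=c['mtx']; return [m[0,0]*s[0]+m[0,2],m[1,1]*s[1]+m[1,2]]
E
python3 - <<'E'
from h import *
import pickle
obs=bot.get_obs(); print({k:np.round(v,3) for k,v in obs.items()},bot.nose_length)
C={}
for n in ['scene','top','wrist']:
    C[n]=read_camera(n); cv2.imwrite(f'pics/{n}0.png',C[n]['frame'])
    print(n,C[n]['k1'],np.round(C[n]['mtx'],1).tolist(), np.round(ext(C[n],obs)[1],3))
    for t in ['cap','cap_top','pin','lens','grip','glass','mirror','bottle_mid','lab_timer','vial_amber','marker']:
        print(n,t,[(np.round(d['centre'],1).tolist(),round(d['confidence'],2)) for d in search_frame(t,n)[:2]])
pickle.dump((obs,C),open('c0.pkl','wb'))
E
```

```text
pics
{'clock': np.float64(0.0), 'qpos': array([-1.335,  0.32 ,  1.566, -0.   ,  1.257, -0.02 ]), 'qd': array([-0.001, -0.   , -0.001, -0.002,  0.001, -0.   ]), 'tau': array([-3.0000e-03, -4.1553e+01, -2.3417e+01, -0.0000e+00,  8.0000e-03,
        0.0000e+00]), 'position': array([ 0.145, -0.556,  0.255]), 'tcp_rot': array([-0.001,  0.992,  0.128, -0.   ]), 'contact_force': array([0.179, 0.846, 0.236]), 'wrist_torque': array([ 0.007, -0.017, -0.021]), 'gripper_width': np.float64(0.085)} 0.025
scene -0.08832707839635578 [[454.1, 0.0, 268.2], [0.0, 454.1, 209.4], [0.0, 0.0, 1.0]] [-0.035 -1.017  0.569]
scene cap [([248.8, 219.6], 0.8)]
scene cap_top [([249.3, 221.3], 0.65)]
scene pin [([250.1, 219.3], 0.71)]
scene lens [([272.5, 224.2], 0.87)]
scene grip [([303.1, 192.0], 0.49)]
scene glass [([303.1, 193.0], 0.83)]
scene mirror [([303.5, 191.4], 0.73)]
scene bottle_mid [([249.0, 219.1], 0.74), ([310.8, 228.8], 0.58)]
scene lab_timer []
scene vial_amber [([276.4, 281.2], 0.89)]
scene marker [([290.8, 323.8], 0.84)]
top -0.1524952870112372 [[524.8, 0.0, 273.9], [0.0, 524.8, 203.7], [0.0, 0.0, 1.0]] [ 0.31  -0.109  1.65 ]
top cap []
top cap_top [([169.1, 242.6], 0.22)]
top pin [([276.7, 221.4], 0.46)]
top lens [([248.7, 186.1], 0.94)]
top grip [([256.5, 152.2], 0.64)]
top glass [([259.5, 154.5], 0.54)]
top mirror [([259.2, 154.9], 0.69)]
top bottle_mid [([302.9, 185.2], 0.55)]
top lab_timer [([168.4, 241.5], 0.61)]
top vial_amber [([330.8, 234.8], 0.47)]
top marker [([368.3, 247.7], 0.61)]
wrist -0.0384992002610372 [[327.4, 0.0, 277.4], [0.0, 327.4, 204.8], [0.0, 0.0, 1.0]] [ 0.208 -0.539  0.374]
wrist cap []
wrist cap_top []
wrist pin []
wrist lens []
wrist grip []
wrist glass []
wrist mirror []
wrist bottle_mid []
wrist lab_timer []
wrist vial_amber []
wrist marker []
```

```bash
python3 - <<'E'
from h import *
import pickle
obs,C=pickle.load(open('c0.pkl','rb'))
for n,(a,b,cc,d) in {'scene':(200,360,150,270),'top':(200,360,110,230)}.items():
    cv2.imwrite(f'pics/{n}_z.png',cv2.resize(C[n]['frame'][cc:d,a:b],None,fx=5,fy=5,interpolation=cv2.INTER_CUBIC))
E
```

```text
(no output)
```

View pics/scene0.png

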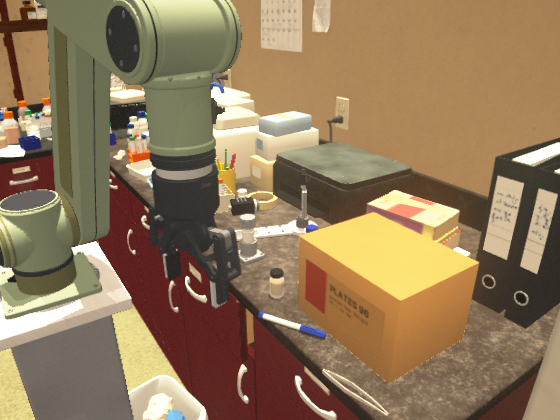

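View pics/top0.png

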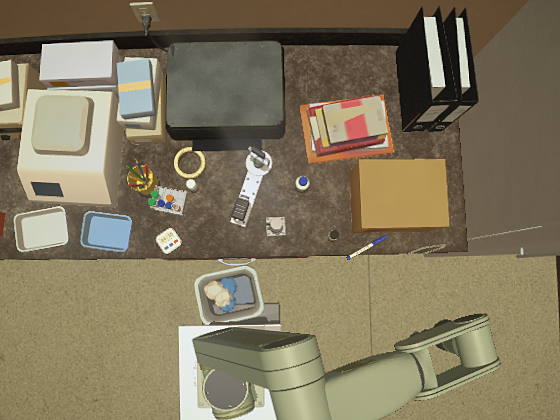

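```bash
ls pics
```

```text
scene0.png
scene_z.png
top0.png
top_z.png
wrist0.png
```

View pics/scene_z.png

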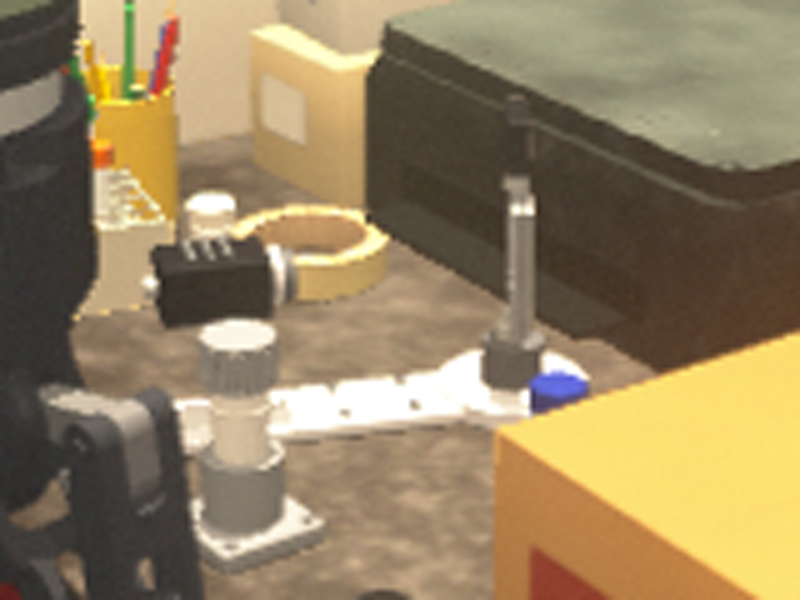

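View pics/top_z.png

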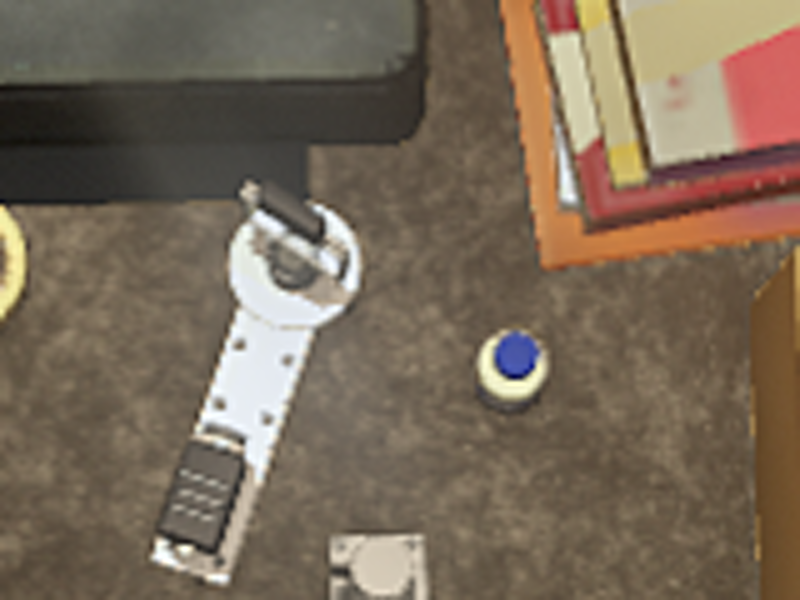

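The scene view shows the stand (250,235), bench camera (243,206), mirror (303,205) and vial (276,283). The top view shows the mirror grip at about (258,152), stand (276,225), bottle (303,184), vial (334,235), marker (367,247) and timer (168,241). A dark box stands close behind the mirror. Next I measure.

```bash
python3 - <<'E'
from h import *
import pickle
obs,C=pickle.load(open('c0.pkl','rb'))
t=C['top'];s=C['scene']
P=cloud(t); Q=cloud(s)
for nm,px in dict(grip=(258,151.6),capt=(276.5,223),lens_body=(241,206),bottle=(303,182),box=(225,110),boxfront=(225,133),ledge=(245,146),ledge2=(255,146),vial=(334,235),carton=(400,190),books=(345,120)).items(): print(nm,np.round(dep(t,px),3))
for nm,px in dict(cap=(248,217),pole=(304,205),cambody=(242,208)).items(): print('s',nm,np.round(dep(s,px),3))
# cluster of grip points
for n,A in (('top',P),('scene',Q)):
    M=(A[...,2]>.14)&(A[...,2]<.18)&(abs(A[...,0]-.6)<.2)&(abs(A[...,1]+.06)<.12)
    pts=A[M]; print(n,len(pts),np.round(pts,3)[:60].tolist())
    M=(A[...,2]>.095)&(A[...,2]<.12)&(abs(A[...,0]-.36)<.12)&(abs(A[...,1]+.1)<.08)
    pts=A[M]; print(n,'cap',len(pts),np.round(np.median(pts,0),3) if len(pts) else '',np.round(pts.min(0),3),np.round(pts.max(0),3))
E
```

```text
grip [ 0.654 -0.099  0.176]
capt [ 0.453 -0.149  0.114]
lens_body [ 0.505 -0.046  0.115]
bottle [ 0.579 -0.233  0.081]
box [ 0.791 -0.002  0.142]
boxfront [0.735 0.002 0.086]
ledge [ 0.707 -0.057  0.03 ]
ledge2 [ 0.704 -0.089  0.038]
vial [ 0.417 -0.325  0.063]
carton [ 0.537 -0.508  0.167]
books [ 0.754 -0.359  0.145]
s cap [ 0.456 -0.152  0.11 ]
s pole [ 0.639 -0.132  0.089]
s cambody [ 0.491 -0.06   0.092]
top 1066 [[0.799, -0.083, 0.149], [0.799, -0.092, 0.148], [0.8, -0.142, 0.145], [0.8, -0.154, 0.145], [0.8, -0.16, 0.144], [0.799, -0.163, 0.145], [0.8, 0.051, 0.145], [0.8, 0.037, 0.145], [0.798, 0.024, 0.149], [0.8, 0.022, 0.143], [0.799, 0.013, 0.146], [0.799, 0.01, 0.146], [0.8, 0.007, 0.143], [0.798, 0.0, 0.149], [0.798, -0.011, 0.147], [0.799, -0.017, 0.144], [0.8, -0.02, 0.142], [0.798, -0.026, 0.145], [0.799, -0.032, 0.143], [0.798, -0.035, 0.146], [0.797, -0.038, 0.148], [0.798, -0.041, 0.144], [0.799, -0.047, 0.143], [0.799, -0.053, 0.141], [0.798, -0.056, 0.145], [0.799, -0.059, 0.141], [0.798, -0.062, 0.144], [0.798, -0.071, 0.143], [0.797, -0.077, 0.146], [0.798, -0
[... 1552 characters left out ...]
2], [0.778, 0.035, 0.143], [0.781, 0.033, 0.143], [0.787, 0.036, 0.141], [0.787, 0.032, 0.142], [0.789, 0.029, 0.142], [0.793, 0.029, 0.141], [0.795, 0.027, 0.142], [0.8, 0.023, 0.142], [0.754, 0.049, 0.14], [0.757, 0.047, 0.14], [0.755, 0.04, 0.142], [0.758, 0.038, 0.142], [0.761, 0.037, 0.142], [0.765, 0.037, 0.141], [0.767, 0.035, 0.141], [0.767, 0.03, 0.143], [0.771, 0.03, 0.142], [0.773, 0.028, 0.142], [0.777, 0.028, 0.141], [0.779, 0.026, 0.142], [0.782, 0.025, 0.141], [0.785, 0.024, 0.141], [0.788, 0.023, 0.141], [0.786, 0.015, 0.143], [0.792, 0.018, 0.141], [0.792, 0.014, 0.142], [0.798, 0.015, 0.141]]
scene cap 212 [ 0.455 -0.154  0.107] [ 0.435 -0.17   0.095] [ 0.48  -0.02   0.112]
```

```bash
cat >> h.py <<'E'
def down(yaw_y):  # tool z down, tool y at yaw (deg)
    a=np.radians(yaw_y); y=np.array([np.cos(a),np.sin(a),0]); z=np.array([0,0,-1.]); return np.stack([np.cross(y,z),y,z],1)
def plan(p0,R0,p,R):
    dp=R0.T@(np.array(p)-p0)/0.4; rv=Rn.from_matrix(R0.T@R).as_rotvec()/np.pi
    return np.round(dp,4).tolist(),np.round(rv,4).tolist()
def Rq(q): q=np.array(q); return Rn.from_quat(q[[1,2,3,0]]).as_matrix()
E
python3 - <<'E'
from h import *
o=bot.get_obs(); R0=Rq(o['tcp_rot']); print(np.round(R0,3)); print(plan(np.array([.145,-.556,.256]),R0,[.52,-.2,.36],down(-10)))
E
```

```text
[[ 0.967  0.253  0.   ]
 [ 0.253 -0.967 -0.   ]
 [ 0.     0.    -1.   ]]
([1.1321, -0.6239, -0.2601], [0.0, 0.0, -0.363])
```

Emit:
step_arm:
  dp:
    - [1, -0.55, -0.26]
    - [1, -0.55, -0.26]
    - [1, -0.55, -0.26]
    - [1, -0.55, -0.26]
    - [1, -0.55, -0.26]
    - [1, -0.55, -0.26]
    - [1, -0.55, -0.26]
    - [1, -0.55, -0.26]
    - [1, -0.55, -0.26]
    - [1, -0.55, -0.26]
    - [1, -0.55, -0.26]
    - [1, -0.55, -0.26]
    - [1, -0.55, -0.26]
    - [1, -0.55, -0.26]
    - [1, -0.55, -0.26]
    - [1, -0.55, -0.26]
  rot:
    - [0, 0, -0.363]
    - [0, 0, -0.363]
    - [0, 0, -0.363]
    - [0, 0, -0.363]
    - [0, 0, -0.363]
    - [0, 0, -0.363]
    - [0, 0, -0.363]
    - [0, 0, -0.363]
    - [0, 0, -0.363]
    - [0, 0, -0.363]
    - [0, 0, -0.363]
    - [0, 0, -0.363]
    - [0, 0, -0.363]
    - [0, 0, -0.363]
    - [0, 0, -0.363]
    - [0, 0, -0.363]
  jaw: [0, 0, 0, 0, 0, 0, 0, 0, 0, 0, 0, 0, 0, 0, 0, 0]

```text
clock: 3.13
position: [0.4756, -0.2433, 0.3599]
tcp_rot: [-0.0, 0.767, 0.642, -0.0]
contact_force: [0.5, -0.3, 0.0]
gripper_width: -0.0
```

```bash
python3 - <<'E'
from h import *
import pickle
o=bot.get_obs(); c=read_camera('wrist'); cv2.imwrite('pics/w1.png',c['frame']); pickle.dump((o,c),open('c1.pkl','wb'))
print(o['clock'],np.round(o['position'],3),np.round(o['tcp_rot'],3),np.round(o['qpos'],2),o['contact_force'],o['gripper_width'])
for t in ['cap_top','pin','lens','grip','glass','mirror','bottle_mid']:
    print(t,[(np.round(d['centre'],1).tolist(),round(d['confidence'],2)) for d in search_frame(t,'wrist')[:2]])
E
```

```text
3.1333 [ 0.476 -0.243  0.36 ] [-0.     0.767  0.642 -0.   ] [-0.49  0.21  1.46 -0.    1.47 -0.32] [ 0.54406776 -0.30491324  0.04261754] -3.7732035633275587e-06
cap_top [([241.9, 94.7], 0.75), ([357.9, 144.8], 0.66)]
pin [([243.8, 92.7], 0.97)]
lens [([254.1, 230.3], 0.51)]
grip [([424.6, 19.8], 0.87), ([243.4, 91.8], 0.43)]
glass []
mirror [([422.8, 21.9], 0.9)]
bottle_mid [([355.7, 146.2], 0.57)]
```

View pics/w1.png

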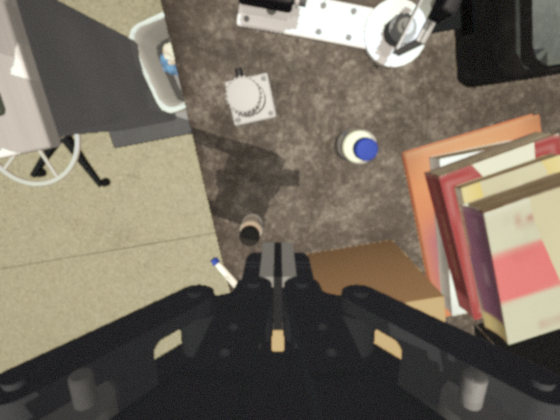

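The wrist view shows the cap at (243,95) with its pin at (239,73) pointing to the mirror. The mirror is cut off at the top edge. I'll move to centre the work.

Emit:
step_arm:
  dp:
    - [0.37, 0.09, -0.05]
    - [0.37, 0.09, -0.05]
    - [0.37, 0.09, -0.05]
    - [0.37, 0.09, -0.05]
    - [0.37, 0.09, -0.05]
    - [0.37, 0.09, -0.05]
    - [0.37, 0.09, -0.05]
  rot:
    - [0, 0, 0]
    - [0, 0, 0]
    - [0, 0, 0]
    - [0, 0, 0]
    - [0, 0, 0]
    - [0, 0, 0]
    - [0, 0, 0]
  jaw: [0, 0, 0, 0, 0, 0, 0]

```text
clock: 4.12
position: [0.5377, -0.1031, 0.3801]
tcp_rot: [0.0, 0.766, 0.643, -0.0]
contact_force: [0.1, 0.2, -0.6]
gripper_width: 0.0001
```

```bash
python3 - <<'E'
from h import *
import pickle
o=bot.get_obs(); c=read_camera('wrist'); cv2.imwrite('pics/w2.png',c['frame']); pickle.dump((o,c),open('c2.pkl','wb'))
print(o['clock'],np.round(o['position'],3),np.round(o['tcp_rot'],3),np.round(o['qpos'],2),o['contact_force'],o['gripper_width'])
for t in ['cap_top','pin','lens','grip','glass','mirror','bottle_mid']:
    print(t,[(np.round(d['centre'],1).tolist(),round(d['confidence'],2)) for d in search_frame(t,'wrist')[:2]])
E
```

```text
4.1167 [ 0.538 -0.103  0.38 ] [ 0.     0.766  0.643 -0.   ] [-0.21  0.23  1.39 -0.    1.53 -0.04] [ 0.06447172  0.1754057  -0.55821919] 0.00012305555684836774
cap_top [([218.8, 217.5], 0.86)]
pin [([221.6, 218.2], 0.8), ([382.0, 151.2], 0.33)]
lens [([327.9, 138.7], 0.71)]
grip [([383.2, 153.4], 0.74)]
glass [([379.9, 150.5], 0.61), ([324.9, 243.9], 0.32)]
mirror [([383.2, 156.2], 0.64)]
bottle_mid [([326.3, 244.7], 0.82)]
```

View pics/w2.png

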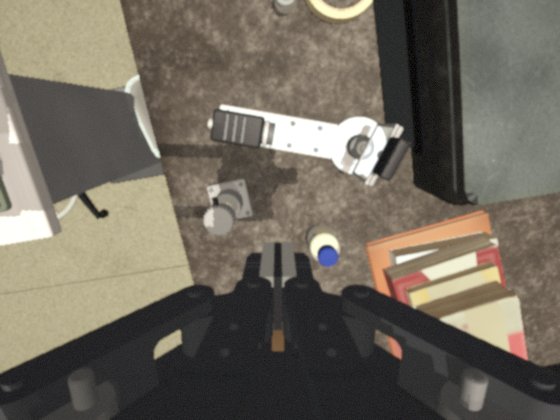

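```bash
python3 - <<'E'
from h import *
import pickle
o,c=pickle.load(open('c2.pkl','rb'))
cv2.imwrite('pics/w2z.png',cv2.resize(c['frame'][100:190,320:430],None,fx=6,fy=6,interpolation=cv2.INTER_CUBIC))
cv2.imwrite('pics/w2y.png',cv2.resize(c['frame'][90:245,190:345],None,fx=3.8,fy=3.8,interpolation=cv2.INTER_CUBIC))
o,c=pickle.load(open('c1.pkl','rb'))
cv2.imwrite('pics/w1z.png',cv2.resize(c['frame'][50:140,200:300],None,fx=6,fy=6,interpolation=cv2.INTER_CUBIC))
E
```

```text
(no output)
```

View pics/w2z.png

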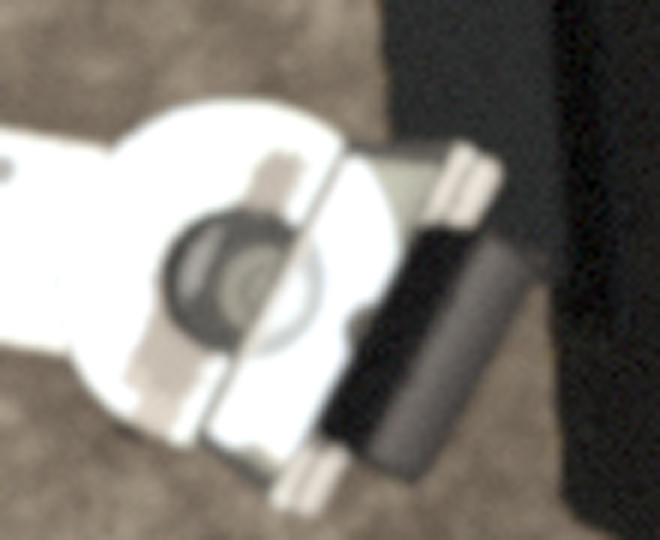

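View pics/w2y.png

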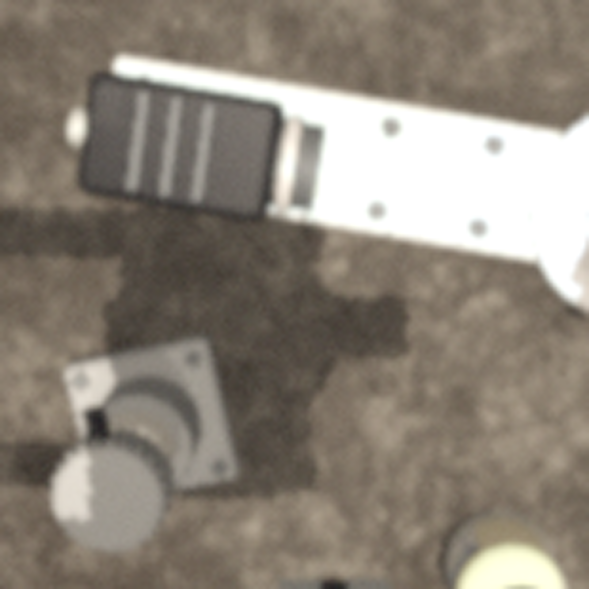

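View pics/w1z.png

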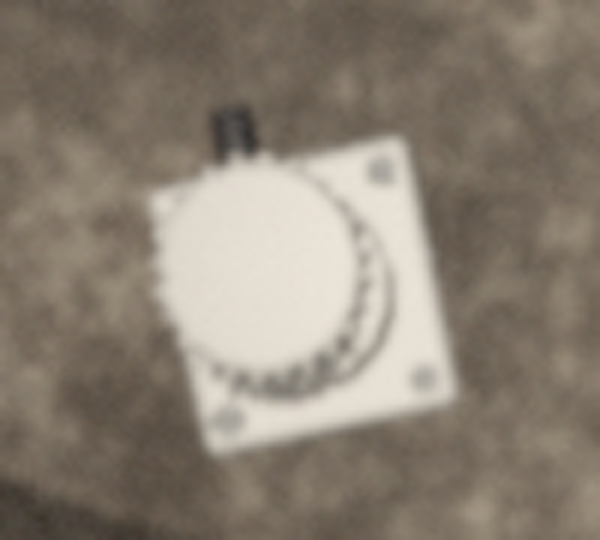

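```bash
python3 - <<'E'
from h import *
import pickle
o1,c1=pickle.load(open('c1.pkl','rb'));o2,c2=pickle.load(open('c2.pkl','rb'));_,C=pickle.load(open('c0.pkl','rb'))
top=C['top'];sc=C['scene']
w2z=lambda p:(p[0]/6+320-.42,p[1]/6+100-.42)
w2y=lambda p:(p[0]/3.8+190-.4,p[1]/3.8+90-.4)
w1z=lambda p:(p[0]/6+200-.42,p[1]/6+50-.42)
tz=lambda p:(p[0]/5+200-.4,p[1]/5+110-.4)
r=lambda x:np.round(x,4)
a,b=w1z((258,268)),w2y((108,497))
print('cap tri',tri(*wray(c1,a,o1),*wray(c2,b,o2))); 
for z in (.102,.106,.110,.114): print(z,r(toz(c1,a,z,o1)),r(toz(c2,b,z,o2)))
print('cap depth',r(dep(c1,a,o1)),r(dep(c2,b,o2)), 'scene',r(toz(sc,(200+240/5,150+340/5),.11)), r(dep(top,(276.5,223))))
pt=w1z((234,107)); print('pin',r(toz(c1,pt,.1,o1)),r(toz(c1,pt,.096,o1)), 'tip w2',r(toz(c2,w2y((97,410)),.098,o2)))
K=[(490,240),(545,275),(415,480),(355,450)]
W=np.array([toz(c2,w2z(k),.172,o2) for k in K]); print('grip corners',r(W),'mean',r(W.mean(0)))
g=w2z((452,360)); print('grip tri w2/top',tri(*wray(c2,g,o2),*wray(top,(258.0,151.6))),r(dep(c2,g,o2)))
gs=(200+518/5,150+100/5); print('grip scene top',r(toz(sc,gs,.172)))
d=(W[0]+W[1]-W[2]-W[3])[:2]; print('bar dir deg',np.degrees(np.arctan2(d[1],d[0])))
F=[toz(c2,w2z(k),.127,o2) for k in ((475,170),(310,480))]; d=F[0]-F[1]; print('frame',r(F),np.degrees(np.arctan2(d[1],d[0])),np.linalg.norm(d))
# bar edges of base plate (z ~?), lens
print('lens glass end',r(toz(c2,w2y((322,165)),.09,o2)),r(dep(c2,w2y((300,163)),o2)),'camtop',[r(toz(c2,w2y(k),.112,o2)) for k in ((95,75),(283,105),(265,215),(85,190))])
for e in (((115,55),(560,128)),((400,230),(545,262))):
    q=[toz(c2,w2y(k),.008,o2) for k in e]; d=q[1]-q[0]; print('baredge',r(q),np.degrees(np.arctan2(d[1],d[0])))
E
```

```text
cap tri (array([ 0.45348437, -0.14838698,  0.10925686]), np.float64(4.9637367603260846e-05))
0.102 [ 0.4528 -0.1478  0.102 ] [ 0.4517 -0.1505  0.102 ]
0.106 [ 0.4532 -0.1481  0.106 ] [ 0.4527 -0.1493  0.106 ]
0.11 [ 0.4535 -0.1484  0.11  ] [ 0.4537 -0.1482  0.11  ]
0.114 [ 0.4539 -0.1488  0.114 ] [ 0.4547 -0.147   0.114 ]
cap depth [ 0.4536 -0.1485  0.1113] [ 0.454  -0.1478  0.1113] scene [ 0.4526 -0.1569  0.11  ] [ 0.4526 -0.1492  0.1141]
pin [ 0.4539 -0.1196  0.1   ] [ 0.4536 -0.119   0.096 ] tip w2 [ 0.4538 -0.1214  0.098 ]
grip corners [[ 0.6648 -0.0802  0.172 ]
 [ 0.6734 -0.0875  0.172 ]
 [ 0.649  -0.1181  0.172 ]
 [ 0.6394 -0.1113  0.172 ]] mean [ 0.6566 -0.0993  0.172 ]
grip tri w2/top (array([ 0.65424863, -0.09831625,  0.17717782]), np.float64(0.001955954840236317)) [ 0.657  -0.0989  0.1718]
grip scene top [ 0.6646 -0.0935  0.172 ]
bar dir deg 51.06974631723463
frame [[ 0.6791 -0.0728  0.127 ]
 [ 0.6428 -0.1257  0.127 ]] 55.517783187197246 0.0642120120364188
lens glass end [ 0.5412 -0.0564  0.09  ] [ 0.5349 -0.0539  0.1058] camtop [array([ 0.4793, -0.0175,  0.112 ]), array([ 0.5331, -0.0359,  0.112 ]), array([ 0.5217, -0.0672,  0.112 ]), array([ 0.4688, -0.0501,  0.112 ])]
baredge [[ 0.4698 -0.0062  0.008 ]
 [ 0.6321 -0.0621  0.008 ]] -19.00858470595964
baredge [[ 0.5654 -0.09    0.008 ]
 [ 0.6197 -0.1122  0.008 ]] -22.22401917217796
```

Emit:
step_arm:
  dp:
    - [-0.148, -0.188, 0.3]
    - [-0.148, -0.188, 0.3]
    - [-0.148, -0.188, 0.3]
    - [-0.148, -0.188, 0.55]
    - [-0.148, -0.188, 0.55]
    - [-0.148, -0.188, 0.55]
    - [-0.148, -0.188, 0.55]
    - [-0.148, -0.188, 0.55]
    - [-0.148, -0.188, 0.55]
  rot:
    - [0, 0, 0]
    - [0, 0, 0]
    - [0, 0, 0]
    - [0, 0, 0]
    - [0, 0, 0]
    - [0, 0, 0]
    - [0, 0, 0]
    - [0, 0, 0]
    - [0, 0, 0]
  jaw: [0, 0, 0, 0, 0, 0, 0, 0, 0]

```text
clock: 5.27
position: [0.4556, -0.1486, 0.1624]
tcp_rot: [0.002, 0.766, 0.643, 0.001]
contact_force: [0.7, -1.1, 0.7]
gripper_width: -0.0002
```

```bash
python3 - <<'E'
from h import *
o=bot.get_obs(); print(np.round(o['position'],4),o['contact_force'])
c=read_camera('wrist'); cv2.imwrite('pics/w3.png',c['frame'])
c=read_camera('scene'); cv2.imwrite('pics/s3.png',cv2.resize(c['frame'][150:270,200:360],None,fx=5,fy=5,interpolation=cv2.INTER_CUBIC))
E
```

```text
[ 0.4556 -0.1486  0.1624] [ 0.67598528 -1.11562389  0.68229968]
```

View pics/w3.png

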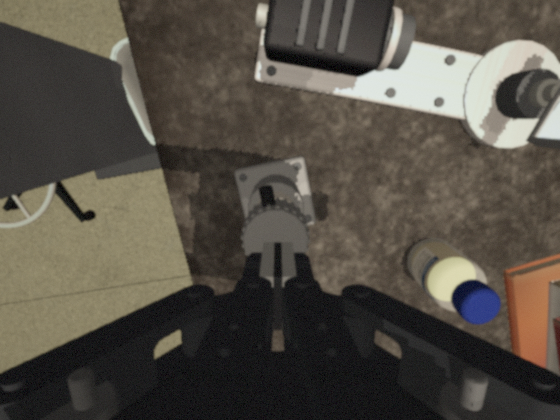

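View pics/s3.png

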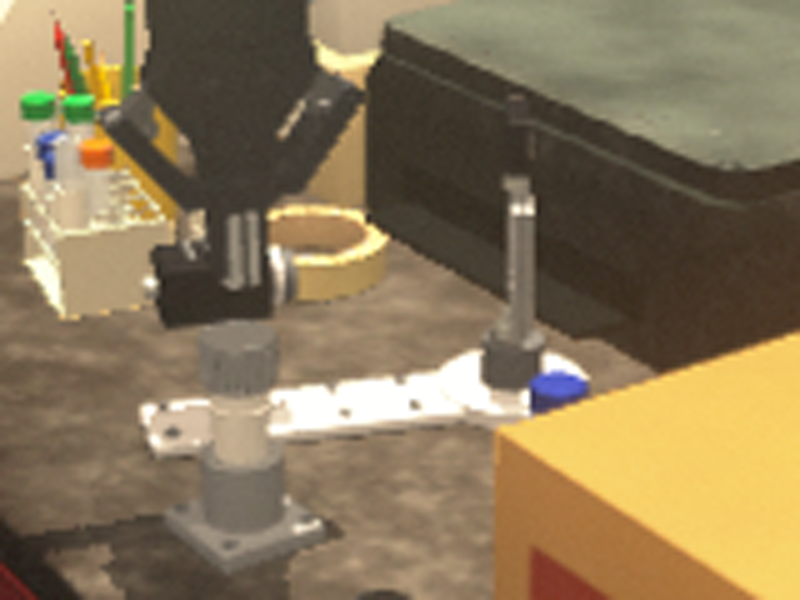

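Fingers are centred over the cap (scene zoom: tip x≈242, cap x≈240). I press in small steps.

Emit:
step_arm:
  dp:
    - [0, 0, 0.04]
    - [0, 0, 0.06]
    - [0, 0, 0.07]
    - [0, 0, 0.075]
    - [0, 0, 0.08]
    - [0, 0, 0.085]
    - [0, 0, 0.09]
    - [0, 0, 0.093]
    - [0, 0, 0.093]
    - [0, 0, 0.093]
    - [0, 0, 0.093]
  rot:
    - [0, 0, 0]
    - [0, 0, 0]
    - [0, 0, 0]
    - [0, 0, 0]
    - [0, 0, 0]
    - [0, 0, 0]
    - [0, 0, 0]
    - [0, 0, 0]
    - [0, 0, 0]
    - [0, 0, 0]
    - [0, 0, 0]
  jaw: [0, 0, 0, 0, 0, 0, 0, 0, 0, 0, 0]

```text
clock: 6.28
position: [0.4551, -0.1483, 0.1268]
tcp_rot: [0.002, 0.766, 0.643, 0.001]
contact_force: [-4.2, 1.0, 21.3]
gripper_width: -0.0002
```

Emit:
step_arm:
  dp:
    - [0, 0, -0.15]
    - [0, 0, -0.3]
    - [0.063, 0.357, -0.5]
    - [0.063, 0.357, -0.5]
    - [0.063, 0.357, -0.5]
    - [0.063, 0.357, -0.5]
    - [0.063, 0.357, -0.5]
    - [0.063, 0.357, -0.5]
    - [0.063, 0.357, -0.5]
    - [0.063, 0.357, -0.5]
  rot:
    - [0, 0, 0]
    - [0, 0, 0]
    - [0, 0, 0.05]
    - [0, 0, 0.1]
    - [0, 0, 0.15]
    - [0, 0, 0.15]
    - [0, 0, 0.15]
    - [0, 0, 0.15]
    - [0, 0, 0.15]
    - [0, 0, 0.15]
  jaw: [0, 0, 0.6, 0.6, 0.6, 0.6, 0.6, 0.6, 0.6, 0.6]

```text
clock: 7.12
position: [0.5973, -0.1478, 0.3221]
tcp_rot: [-0.001, 0.895, 0.446, -0.001]
contact_force: [0.5, -0.7, -0.1]
gripper_width: 0.0513
```

```bash
python3 - <<'E'
from h import *
import pickle
o=bot.get_obs(); c=read_camera('wrist'); cv2.imwrite('pics/w4.png',c['frame']); pickle.dump((o,c),open('c4.pkl','wb'))
print(o['clock'],np.round(o['position'],3),np.round(Rq(o['tcp_rot']),3).tolist(),np.round(o['qpos'],2),o['contact_force'],o['gripper_width'])
for t in ['cap_top','pin','lens','grip']:
    print(t,[(np.round(d['centre'],1).tolist(),round(d['confidence'],2)) for d in search_frame(t,'wrist')[:2]])
E
```

```text
7.1167 [ 0.597 -0.148  0.322] [[0.602, 0.799, -0.003], [0.799, -0.602, 0.001], [-0.001, -0.003, -1.0]] [-0.26  0.36  1.35 -0.    1.44  0.38] [ 0.48815598 -0.70017717 -0.11173175] 0.05127915361326979
cap_top [([174.4, 249.8], 0.89)]
pin [([178.6, 248.1], 0.81)]
lens [([234.8, 131.2], 0.88), ([301.2, 103.7], 0.2)]
grip [([302.5, 106.4], 0.88), ([178.8, 250.1], 0.63)]
```

View pics/w4.png

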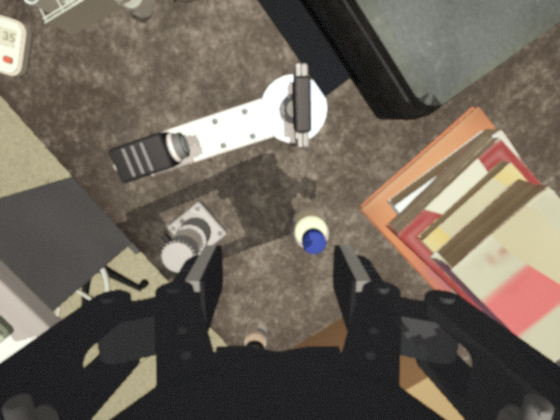

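```bash
python3 - <<'E'
from h import *
import pickle
o,c=pickle.load(open('c4.pkl','rb'))
cv2.imwrite('pics/w4z.png',cv2.resize(c['frame'][55:155,250:340],None,fx=6,fy=6,interpolation=cv2.INTER_CUBIC))
cv2.imwrite('pics/w4y.png',cv2.resize(c['frame'][120:280,100:240],None,fx=3.7,fy=3.7,interpolation=cv2.INTER_CUBIC))
E
```

```text
(no output)
```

View pics/w4z.png

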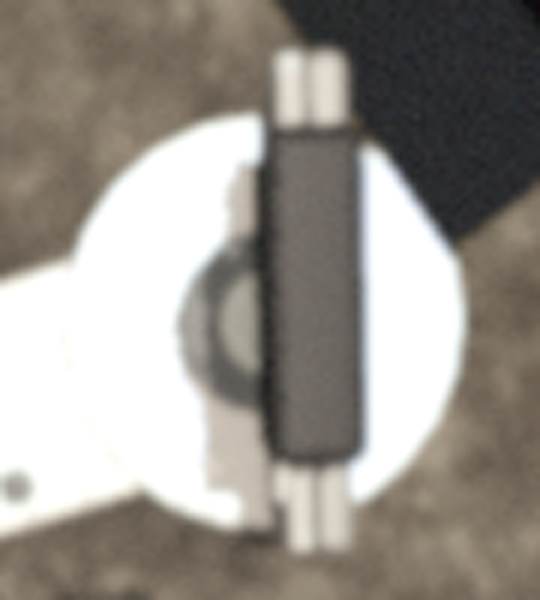

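View pics/w4y.png

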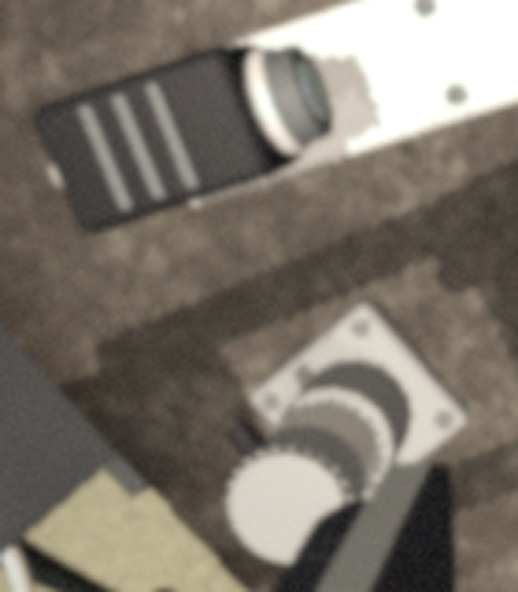

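```bash
python3 - <<'E'
from h import *
import pickle
o,c=pickle.load(open('c4.pkl','rb')); o2,c2=pickle.load(open('c2.pkl','rb'))
f=lambda p:(p[0]/6+250-.42,p[1]/6+55-.42); g=lambda p:(p[0]/3.7+100-.36,p[1]/3.7+120-.36)
r=lambda x:np.round(x,4)
K=[(275,132),(360,132),(363,460),(278,460)]
W=np.array([toz(c,f(k),.172,o) for k in K]); print(r(W),r(W.mean(0)))
d=(W[0]+W[1]-W[2]-W[3])[:2]; print('bar deg',np.degrees(np.arctan2(d[1],d[0])))
F=[toz(c,f(k),.127,o) for k in ((312,50),(320,550))]; d=F[0]-F[1]; print('frame',r(F),r(np.mean(F,0)),np.degrees(np.arctan2(d[1],d[0])),np.linalg.norm(d))
ct=f((319,296)); w2=((452/6+320-.42),(360/6+100-.42)); print('grip tri',tri(*wray(c,ct,o),*wray(c2,w2,o2)),'depth',r(dep(c,ct,o)))
print('disc centre',[r(toz(c,f((268,322)),z,o)) for z in (0.008,.02)])
print('lens',r(toz(c,g((300,100)),.09,o)),r(dep(c,g((312,85)),o)))
print('pin tip',r(toz(c,g((238,430)),.09,o)),'cap',r(toz(c,g((284,507)),.102,o)),r(dep(c,g((270,500)),o)))
for e in (((230,48),(360,0)),):
    q=[toz(c,g(k),.008,o) for k in e]; d=q[1]-q[0]; print(np.degrees(np.arctan2(d[1],d[0])))
# cloud of cap top, grip top
P=cloud(c,o); 
M=(P[...,2]>.16)&(P[...,2]<.18)&(np.hypot(P[...,0]-.656,P[...,1]+.099)<.05); q=P[M]; print('grip',len(q),r(q.mean(0))); 
rc=cv2.minAreaRect((q[:,:2]*1000).astype(np.float32)); print(rc)
M=(P[...,2]>.095)&(P[...,2]<.112)&(np.hypot(P[...,0]-.4535,P[...,1]+.1485)<.03); q=P[M]; print('cap',len(q),r(np.median(q,0)))
E
```

```text
[[ 0.6648 -0.079   0.172 ]
 [ 0.6736 -0.0856  0.172 ]
 [ 0.6498 -0.1195  0.172 ]
 [ 0.6407 -0.1126  0.172 ]] [ 0.6572 -0.0992  0.172 ]
bar deg 54.61373203070696
frame [[ 0.6809 -0.0703  0.127 ]
 [ 0.6385 -0.1308  0.127 ]] [ 0.6597 -0.1006  0.127 ] 55.00098444336515 0.07387848782169562
grip tri (array([ 0.65744053, -0.09900643,  0.17063237]), np.float64(0.000332621427751963)) depth [ 0.6574 -0.0988  0.1722]
disc centre [array([ 0.6587, -0.0991,  0.008 ]), array([ 0.658, -0.099,  0.02 ])]
lens [ 0.535  -0.0573  0.09  ] [ 0.5408 -0.0562  0.0909]
pin tip [ 0.4527 -0.1215  0.09  ] cap [ 0.4535 -0.1476  0.102 ] [ 0.4521 -0.1431  0.1029]
-18.016937095723918
grip 1027 [ 0.6572 -0.0984  0.172 ]
((657.2344970703125, -98.71942138671875), (43.66527557373047, 14.140578269958496), 55.094032287597656)
cap 716 [ 0.4557 -0.1451  0.1023]
```

The cap top reads 0.1023, so it is home. The mirror axis is at (0.657, -0.099) and its face yaw is 145° at rest. The yaw needed is about 172.9°. Next I hover over the grip.

Emit:
step_arm:
  dp:
    - [0.188, 0.043, 0.207]
    - [0.188, 0.043, 0.207]
    - [0.188, 0.043, 0.207]
    - [0.188, 0.043, 0.207]
    - [0.188, 0.043, 0.207]
    - [0.188, 0.043, 0.207]
    - [0.188, 0.043, 0.207]
  rot:
    - [0, 0, -0.011]
    - [0, 0, -0.011]
    - [0, 0, -0.011]
    - [0, 0, -0.011]
    - [0, 0, -0.011]
    - [0, 0, -0.011]
    - [0, 0, -0.011]
  jaw: [0.6, 0.6, 0.6, 0.6, 0.6, 0.6, 0.6]

```text
clock: 7.95
position: [0.6576, -0.0992, 0.2422]
tcp_rot: [0.001, 0.887, 0.461, 0.001]
contact_force: [0.6, 0.8, -0.6]
gripper_width: 0.0509
```

```bash
python3 - <<'E'
from h import *
import pickle
o=bot.get_obs(); c=read_camera('wrist'); cv2.imwrite('pics/w5.png',c['frame']); pickle.dump((o,c),open('c5.pkl','wb'))
R=Rq(o['tcp_rot']); print(o['clock'],np.round(o['position'],4),np.degrees(np.arctan2(R[1,1],R[0,1])),np.round(R[:,2],4),o['contact_force'])
P=cloud(c,o)
M=(P[...,2]>.16)&(P[...,2]<.18)&(np.hypot(P[...,0]-.656,P[...,1]+.099)<.035); q=P[M]; print(len(q),q.mean(0),cv2.minAreaRect((q[:,:2]*1000).astype(np.float32)))
E
```

```text
7.95 [ 0.6576 -0.0992  0.2422] -35.07255226822004 [ 2.7e-03 -9.0e-04 -1.0e+00] [ 0.55225114  0.81956153 -0.55361872]
1626 [ 0.65852922 -0.09696767  0.17176851] ((657.43017578125, -98.41007995605469), (43.68598175048828, 13.99856948852539), 55.56450653076172)
```

View pics/w5.png

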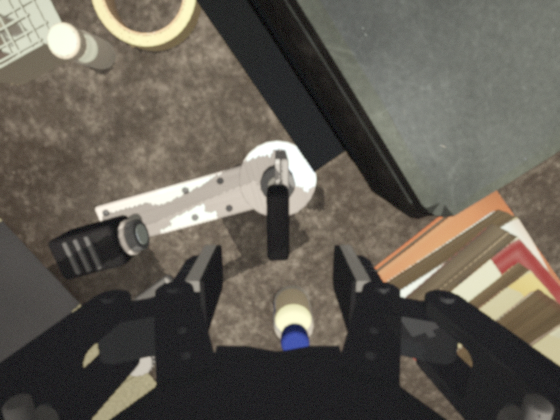

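The bar (278,222) lies midway between the open fingers and is aligned with them. I descend and close.

Emit:
step_arm:
  dp:
    - [0, 0, 0.08]
    - [0, 0, 0.14]
    - [0, 0, 0.19]
    - [0, 0, 0.19]
    - [0, 0, 0.19]
    - [0, 0, 0.19]
    - [0, 0, 0.19]
    - [0, 0, 0.19]
    - [0, 0, 0.19]
    - [0, 0, 0.19]
    - [0, 0, 0.19]
    - [0, 0, 0.19]
    - [0, 0, 0.19]
  rot:
    - [0, 0, 0]
    - [0, 0, 0]
    - [0, 0, 0]
    - [0, 0, 0]
    - [0, 0, 0]
    - [0, 0, 0]
    - [0, 0, 0]
    - [0, 0, 0]
    - [0, 0, 0]
    - [0, 0, 0]
    - [0, 0, 0]
    - [0, 0, 0]
    - [0, 0, 0]
  jaw: [0.6, 0.6, 0.6, 0.6, 0.6, 0.1, 0, 0, 0, 0, 0, 0, 0]
  newtons: 30

```text
clock: 9.08
position: [0.6584, -0.0985, 0.1664]
tcp_rot: [0.001, 0.887, 0.462, 0.001]
contact_force: [-0.2, -1.0, 5.7]
gripper_width: 0.0138
```

Emit:
step_arm:
  dp:
    - [0, 0, -0.003]
    - [0, 0, -0.003]
    - [0, 0, -0.003]
    - [0, 0, -0.003]
    - [0, 0, -0.003]
    - [0, 0, -0.003]
    - [0, 0, -0.003]
    - [0, 0, -0.003]
    - [0, 0, -0.003]
    - [0, 0, -0.003]
    - [0, 0, -0.003]
    - [0, 0, -0.003]
    - [0, 0, -0.003]
    - [0, 0, -0.003]
    - [0, 0, -0.003]
    - [0, 0, -0.003]
  rot:
    - [0, 0, -0.01]
    - [0, 0, -0.025]
    - [0, 0, -0.04]
    - [0, 0, -0.055]
    - [0, 0, -0.07]
    - [0, 0, -0.085]
    - [0, 0, -0.1]
    - [0, 0, -0.115]
    - [0, 0, -0.13]
    - [0, 0, -0.145]
    - [0, 0, -0.155]
    - [0, 0, -0.155]
    - [0, 0, -0.155]
    - [0, 0, -0.155]
    - [0, 0, -0.155]
    - [0, 0, -0.155]
  jaw: [0, 0, 0, 0, 0, 0, 0, 0, 0, 0, 0, 0, 0, 0, 0, 0]

```text
clock: 10.42
position: [0.658, -0.0983, 0.1663]
tcp_rot: [0.001, 0.75, 0.662, 0.0]
contact_force: [-0.5, 0.1, 4.9]
gripper_width: 0.0135
```

```bash
python3 - <<'E'
from h import *
import pickle
o=bot.get_obs(); c=read_camera('wrist'); cv2.imwrite('pics/w6.png',c['frame']); pickle.dump((o,c),open('c6.pkl','wb'))
R=Rq(o['tcp_rot']); print(o['clock'],np.round(o['position'],4),np.degrees(np.arctan2(R[1,1],R[0,1])),np.round(R[:,2],4),o['contact_force'],o['wrist_torque'],o['gripper_width'])
for n,(a,b,cc,d) in {'scene':(200,360,150,270),'top':(200,360,110,230)}.items():
    c=read_camera(n);cv2.imwrite(f'pics/{n}6.png',cv2.resize(c['frame'][cc:d,a:b],None,fx=5,fy=5,interpolation=cv2.INTER_CUBIC))
E
```

```text
10.4167 [ 0.658  -0.0983  0.1663] -7.154307898813792 [ 1.3e-03 -3.0e-04 -1.0e+00] [-0.53260955  0.07451595  4.86728151] [ 0.10888924  0.10817652 -0.03746026] 0.01346584315525626
```

View pics/w6.png

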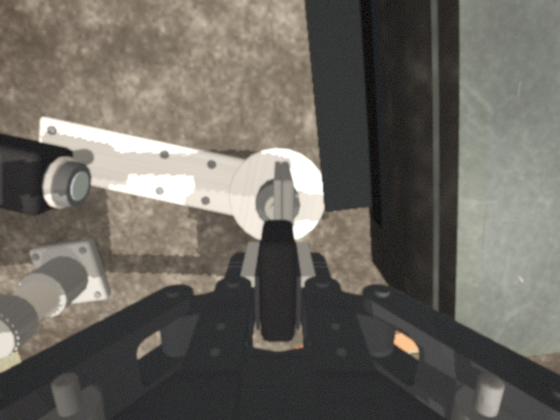

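View pics/scene6.png

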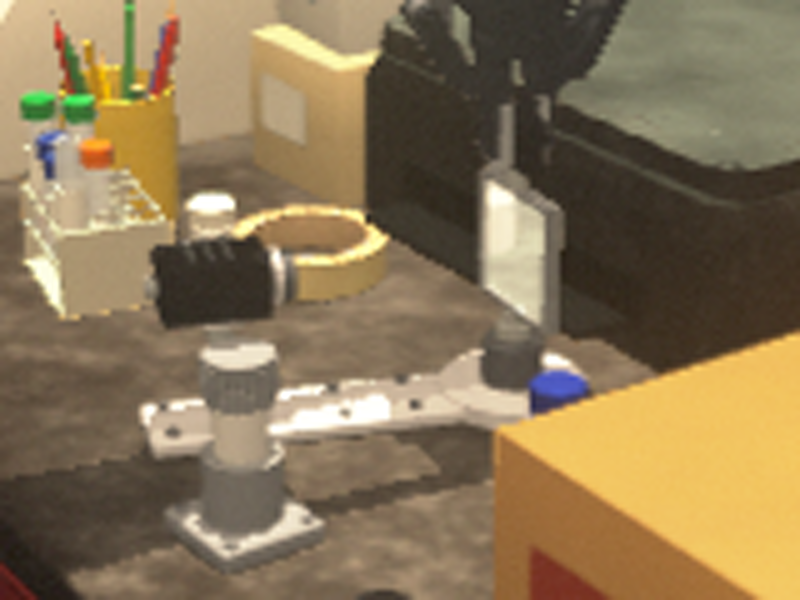

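The scene view shows the mirror facing the stand, the cap seated lower and the fingers on the bar. I check the bar's angle and recheck the geometry.

```bash
python3 - <<'E'
from h import *
import pickle
o,c=pickle.load(open('c6.pkl','rb'))
P=cloud(c,o); r=lambda x:np.round(x,4)
f=c['frame'].sum(2)
M=(P[...,2]>.166)&(P[...,2]<.178)&(np.hypot(P[...,0]-.657,P[...,1]+.099)<.03)
v,u=np.nonzero(M); print(len(u),u.min(),u.max(),v.min(),v.max())
q=P[M]; print(r(q.mean(0)),cv2.minAreaRect((q[:,:2]*1000).astype(np.float32)))
print('lens',r(toz(c,(80,186),.09,o)),r(dep(c,(80,186),o)))
cv2.imwrite('pics/w6z.png',cv2.resize(c['frame'][140:350,200:360],None,fx=2.8,fy=2.8,interpolation=cv2.INTER_CUBIC))
A=np.array([.6574,-.0988])
for lens in ([.5408,-.0562],[.5412,-.0564],[.535,-.0573]):
  for pin in ([.4533,-.1195],[.4545,-.1215]):
    l=np.array(lens)-A;p=np.array(pin)-A; a=np.degrees(np.arctan2(l[1],l[0]))%360;b=np.degrees(np.arctan2(p[1],p[0]))%360
    s=2*172.85-a; print(a,b,(a+b)/2-180, 'y off at 172.85',np.linalg.norm(p)*np.sin(np.radians(b-s)))
E
```

```text
4430 224 331 236 341
[ 0.6576 -0.0946  0.172 ] ((657.85986328125, -97.67036437988281), (38.562068939208984, 38.949989318847656), 35.64509582519531)
lens [ 0.5401 -0.0577  0.09  ] [ 0.541  -0.0575  0.0914]
159.93014150383706 185.79118568297412 -7.139336406594396 y off at 172.85 7.636179776362801e-05
159.93014150383706 186.3835788488881 -6.843139823637415 y off at 172.85 0.0021868687545564566
159.95357450455344 185.79118568297412 -7.1276199062362195 y off at 172.85 0.00016026343039850986
159.95357450455344 186.3835788488881 -6.831423323279239 y off at 172.85 0.0022703641499981
161.2706541178503 185.79118568297412 -6.469080099587785 y off at 172.85 0.004875595987620752
161.2706541178503 186.3835788488881 -6.1728835166308045 y off at 172.85 0.006962298271204122
```

View pics/w6z.png

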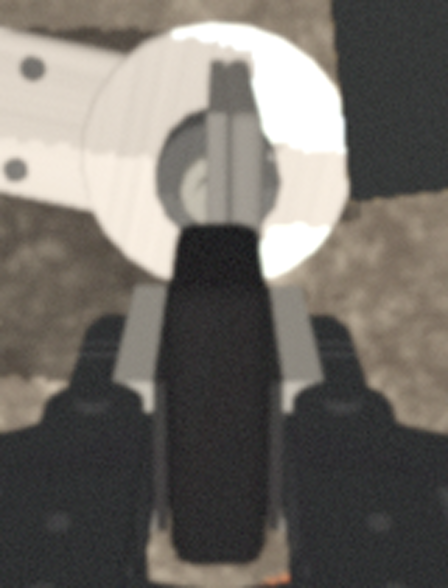

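The bar sits square between the pads. The predicted line of sight misses the pin by 0–7 mm, against 18 mm allowed. I hand in.

```bash
python3 - <<'E'
from plant import bot
import numpy as np
o=bot.get_obs(); print(o['clock'],abs(np.array(o['qd'])).max(),o['gripper_width']); print(bot.sign_off())
E
```

```text
10.5667 0.002315015790620742 0.013579635267432714
the job is handed in; nothing more can be done
None
```

I pressed the cap home and turned the mirror to show the pin. The job was handed in at 10.6 s with the grip still closed on the bar at 30 N; sign-off gives no verdict.

- **Cap:** pressed with shut fingers until the push rose to about 21 N with the fingertips at 102 mm. Depth afterwards put the cap top at 102.3 mm, against 102 mm for fully home.
- **Mirror:** gripped by its bar at its rest angle and turned about 28° (0.49 rad). In the last pictures the bar sits square between the pads, with the gripper at −7.15°. My estimates of the needed angle ran from −7.1° to −6.2°. That puts the line of sight 0 to 7 mm from the pin tip, within the 18 mm allowed.
- **Steadiness:** joint speeds were at most 0.002 rad/s at hand-in. I did not measure the mirror's own speed.

**Disagreements and gaps:**
- One lens reading was about 6 mm off the others, which gives the 7 mm upper figure.
- While holding the bar the arm stood about 1 mm higher than commanded, with about 5 N of upward force.
- The bottle, timer, vial and marker were not measured again at the end. No move came near them, and no unexpected force was felt.

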